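# Set out the lidded dessert pots on the serving tray

### The arm

A 6-joint arm with a two-finger parallel gripper is mounted at the origin on the work surface. World frame = base frame: x ahead of the robot, y to its left, z up, the work surface at z = 0. Lengths are in m, angles in rad, forces in N, time in s.
With the tool pointing down it reaches from about 0.35 to 0.775 m from the base axis. Payload 5.5 kg.
Tool frame: the origin (TCP) lies midway between the tips of the shut fingers; the grasp point (between the pads) lies 19 mm behind it; z points along the fingers, y is the line along which they close (so a half turn about z gives the same grasp; the last joint's range is limited). The gripper opens to 85 mm and grips with 20 to 120 N. Pads are 22 mm wide; open, the fingers measure 114 mm over their backs; the gripper's body (76 mm by 85 mm) begins 54 mm behind the grasp point. The pads swing forward as they close: fully open they stand 13 mm farther back than shut.
Start: joints at [-1.272, 0.313, 0.046, 1.304, 0, 1.431], TCP at [0.244, -0.521, 0.231] pointing down, gripper open.
Joint ranges: [-2.76, 2.76], [-0.86, 1.69], [-1.03, 1.26], [-2.2, 2.34], [-1.47, 1.5], [-3.14, 3.14]. Speed limits (rad/s): [2.57, 2.57, 3.14, 3.14, 3.14, 3.14].

### API

Orientations are given as a unit quaternion [w, x, y, z].
In Python, from workcell import get_state, read_camera, camera_info, hand_in, recognise gives the robot as it stands.
- The arm moves only by the tool arm_command, never from a script. Its argument "moves" is one flat list of numbers, 7 for each row, row after row: the opening, from -1 (shut) to 1 (fully open), then the shift along the tool's x, y, z in mm, then the turn, a rotation vector about the tool's x, y, z in rad. A call has 1 to 8 rows; each row shifts and turns the commanded pose from where the row before left it, along the tool's axes as they then stand; what a row does not reach is not made up. A row lasts 1/8 s, in which the tool goes at most 62.5 mm and 10.7 degrees, less where a joint would pass 70% of its speed; a pose out of reach is approached as far as the arm can. A call with a gripper value outside its range is refused whole. The fingers move at their own pace and stop on an object; "newtons" is the grip in N (left out, the last holds). Time passes only in rows, so rows that do not move let the fingers close. It gives the time, the measured TCP pose, the force, the opening and the grip force at its end, in the units of the state.
- get_state(): the state, without advancing time (a new reading comes with each control period).
- read_camera(name): name is "scene" or "top"; returns (picture, depth): 384x512x3 uint8, blue, green, red; 384x512 float32, m along the optical axis (not along the pixel's ray), 0 where there is no reading.
- camera_info(name): a dict with "fovy" (degrees; the focal length in pixels is half the picture's height over the tangent of half this angle, whatever the lens; pixels are square), "cx", "cy" (the principal point, pixels), "eye" and "orientation" of the camera in the world. Camera axes: x right, y down, z forward; pixel columns grow to the right and rows downward; lengths in m; the calibration is good to about 2 mm. A picture is of the moment at which its call begins. camera_info takes no time and is no camera call.
- hand_in(): hands the job in; it is judged then, once.
Trained networks look in the newest picture that a camera, given by its name, has taken for a name from the list of things; names that differ only in an ending like _2 or _b are one class to them, and where a whole thing is asked for, a point or a joint stands for the part that bears it (a point fixed in the world has none). Each returns a list of dicts, best first, with "confidence" (0 to 1); they miss things now and then, are a little off and sometimes report something else, mostly with a low value. They report only what shows in the picture. A call takes as long as a camera call. They do not tell look-alikes from the thing itself.
- recognise(camera, label): "point" ([column, row] in pixels, amid what is visible of it).
The state is a dict: "clock": time; "joint_pos": joint angles; "qvel": joint speeds; "tau": joint torques, N m; "tcp_pos": TCP position; "orientation": TCP orientation; "wrist_force": force on the tool from outside, world axes, zero at the start; "ft_torque": the same for the moment, N m; "finger_gap": finger opening in m; "grip_force": force on a finger pad.
Only numpy, scipy, OpenCV 4.12 (cv2) and the standard library are available. Lean on these libraries where they do the work, as an engineer would, in place of code of your own. Each camera call takes 0.05 s, during which the arm holds its last target. There are 200 camera calls.

### The job

First stand every dessert pot from the counter upright on the serving tray in neat rows, one pot centred on each cork inlay (any inlays will do); then, once they all stand there, cover each pot with a lid so that it sits seated and level in the rim. A spare lid may stay where it is, and the salt shaker is to be left standing where it is.

Things in the scene. Friction and masses are not known exactly. Their poses are not given: they have to be found in the camera images.
- tray: square wooden serving tray fixed to the counter, 240 x 240 mm, inner floor 8 mm above the counter, wall 8 mm thick and 14 mm high; origin at the centre of its underside, x and y along its sides, z up; four round cork inlays 68 mm across, flush with the floor, form a 2 x 2 grid at 100 mm spacing
- spot0 (a point): centre of one cork inlay, on the tray's inner floor (8 mm above the counter)
- spot1 (a point): centre of one cork inlay, on the tray's inner floor (8 mm above the counter)
- spot2 (a point): centre of one cork inlay, on the tray's inner floor (8 mm above the counter)
- spot3 (a point): centre of one cork inlay, on the tray's inner floor (8 mm above the counter)
- pot0: white ceramic dessert pot, open round vessel with straight sides, outer diameter 62 mm, 48 mm tall, wall 6 mm (mouth 50 mm across), 170 g; origin at the centre of its underside, z up; may be absent
- rim0 (a point): centre of the mouth of pot0, at rim height, 48 mm above its underside; absent with its pot
- pot1: white ceramic dessert pot, open round vessel with straight sides, outer diameter 62 mm, 48 mm tall, wall 6 mm (mouth 50 mm across), 170 g; origin at the centre of its underside, z up; may be absent
- rim1 (a point): centre of the mouth of pot1, at rim height, 48 mm above its underside; absent with its pot
- pot2: white ceramic dessert pot, open round vessel with straight sides, outer diameter 62 mm, 48 mm tall, wall 6 mm (mouth 50 mm across), 170 g; origin at the centre of its underside, z up; may be absent
- rim2 (a point): centre of the mouth of pot2, at rim height, 48 mm above its underside; absent with its pot
- pot3: white ceramic dessert pot, open round vessel with straight sides, outer diameter 62 mm, 48 mm tall, wall 6 mm (mouth 50 mm across), 170 g; origin at the centre of its underside, z up; may be absent
- rim3 (a point): centre of the mouth of pot3, at rim height, 48 mm above its underside; absent with its pot
- lid0: loose lid that fits any pot: white ceramic disc 60 mm across and 5 mm thick, with a round locating lip below it (45 mm across, 6 mm deep, goes inside the pot's mouth) and an upright round wooden knob on top, 18 mm across and 24 mm tall; 35 mm tall in all, 60 g; origin at the centre of the lip's underside, z up through the knob: seated, the origin is 6 mm below the rim
- lid1: loose lid that fits any pot: white ceramic disc 60 mm across and 5 mm thick, with a round locating lip below it (45 mm across, 6 mm deep, goes inside the pot's mouth) and an upright round wooden knob on top, 18 mm across and 24 mm tall; 35 mm tall in all, 60 g; origin at the centre of the lip's underside, z up through the knob: seated, the origin is 6 mm below the rim
- lid2: loose lid that fits any pot: white ceramic disc 60 mm across and 5 mm thick, with a round locating lip below it (45 mm across, 6 mm deep, goes inside the pot's mouth) and an upright round wooden knob on top, 18 mm across and 24 mm tall; 35 mm tall in all, 60 g; origin at the centre of the lip's underside, z up through the knob: seated, the origin is 6 mm below the rim
- lid3: loose lid that fits any pot: white ceramic disc 60 mm across and 5 mm thick, with a round locating lip below it (45 mm across, 6 mm deep, goes inside the pot's mouth) and an upright round wooden knob on top, 18 mm across and 24 mm tall; 35 mm tall in all, 60 g; origin at the centre of the lip's underside, z up through the knob: seated, the origin is 6 mm below the rim
- shaker: steel salt shaker, 42 mm across, 68 mm tall, a bystander to leave standing; origin at the centre of its underside
Not all that is in view belongs to the job. Leave any black or green look-alike of the lid3 alone.

How it is judged:
By the outcome, as a careful person would: the job done as asked, in the order asked, and still so for the second after the job is handed in, with the robot touching nothing.
Of pot0, pot1, pot2, pot3 only 3 to 4 are there at a start; the rules pass over those that are not, and their reading is None.
At some moment in a run one of pot0, pot1, pot2, pot3 may be knocked a few centimetres aside while the robot is not near it.
Once in a run the grip may slacken for a moment while it holds something.
It also fails if it takes over 210 s, if anything falls off the work surface, if the arm or the gripper's body presses on something with over 40 N, if the wrist force passes 120 N, or if a joint passes its speed limit or range.

## Working session

There is one attempt and no reset: what is moved stays moved. The work goes in short steps, Python scripts to look and compute and a tool call to move; the robot and the scene stay as the last step left them, time stands still between calls to the robot, and variables do not carry over. Pictures are saved under pics/ and viewed, at most 14 in all, crops included, and the job is handed in when it is done.

Besides the shell and the picture viewer there is one more tool, called after "Emit:" in YAML: its name, and indented under it one key for each argument. arm_command: Moves the arm, as the interface text tells. Its arguments: {"type":"object","properties":{"moves":{"type":"array"},"newtons":{"type":"number"}},"required":["moves"]}

```bash
mkdir -p pics; ls
cat > h.py <<'E'
import numpy as np, cv2
from workcell import *
from scipy.spatial.transform import Rotation as R
def cam(n):
    i=camera_info(n); q=i["orientation"]
    return i, 192/np.tan(np.radians(i["fovy"])/2), R.from_quat([q[1],q[2],q[3],q[0]]).as_matrix(), np.array(i["eye"])
def cloud(n,d):
    i,f,M,e=cam(n); v,u=np.mgrid[:384,:512]
    return np.stack([(u-i["cx"])*d/f,(v-i["cy"])*d/f,d],-1)@M.T+e
def ray(n,p):
    i,f,M,e=cam(n); return e, M@np.array([(p[0]-i["cx"])/f,(p[1]-i["cy"])/f,1])
def onplane(n,p,z):
    e,r=ray(n,p); return e+r*(z-e[2])/r[2]
def proj(n,X):
    i,f,M,e=cam(n); c=M.T@(np.array(X)-e); return np.array([f*c[0]/c[2]+i["cx"],f*c[1]/c[2]+i["cy"]])
E
python3 - <<'E'
from h import *
for n in("scene","top"):
    p,d=read_camera(n); cv2.imwrite(f"pics/{n}0.png",p); np.save(n+"0.npy",d); print(n,camera_info(n))
    for l in("tray","spot0","pot0","rim0","lid0","shaker"):
        print(l,[(np.round(r["point"]).tolist(),round(r["confidence"],2)) for r in recognise(n,l)])
s=get_state();print(s)
E
```

```text
pics
scene {'fovy': 42.56422762263474, 'cx': 251.408199175331, 'cy': 182.8453376376005, 'eye': array([0.87852379, 0.48081988, 1.05327271]), 'orientation': array([-0.06813694,  0.23634261,  0.93055455, -0.27123376])}
tray [([314.0, 292.0], 0.72)]
spot0 [([315.0, 296.0], 0.84)]
pot0 [([193.0, 124.0], 0.84), ([305.0, 162.0], 0.84), ([277.0, 123.0], 0.75)]
rim0 [([307.0, 158.0], 0.88), ([278.0, 121.0], 0.83), ([195.0, 126.0], 0.74)]
lid0 [([267.0, 179.0], 0.9), ([212.0, 158.0], 0.89), ([175.0, 181.0], 0.84), ([175.0, 103.0], 0.76), ([230.0, 196.0], 0.71), ([148.0, 160.0], 0.7), ([228.0, 118.0], 0.64), ([306.0, 157.0], 0.21)]
shaker [([246.0, 134.0], 0.7)]
top {'fovy': 46.190231800085066, 'cx': 251.43765198275162, 'cy': 196.55800020234147, 'eye': array([ 0.43236364, -0.06713106,  1.22290968]), 'orientation': array([-0.04070036,  0.71257152, -0.69916388,  0.04189497])}
tray [([151.0, 196.0], 0.76)]
spot0 [([150.0, 197.0], 0.89), ([346.0, 218.0], 0.7)]
pot0 [([260.0, 261.0], 0.81), ([311.0, 254.0], 0.72), ([350.0, 188.0], 0.7)]
rim0 [([260.0, 257.0], 0.96), ([311.0, 257.0], 0.81), ([346.0, 
[... 235 characters left out ...]
'joint_pos': array([-1.27159260e+00,  3.13141863e-01,  4.61090956e-02,  1.30359022e+00,
        1.91888198e-05,  1.43121808e+00]), 'qvel': array([7.22554778e-04, 6.37287401e-05, 8.24913472e-04, 2.13088132e-03,
       7.58462511e-04, 2.49190371e-03]), 'tau': array([-1.28444241e-03, -4.80290616e+01,  2.98747391e+01, -3.08371364e-04,
       -2.90676244e-04,  3.21954005e-06]), 'tcp_pos': array([ 0.24430422, -0.52057504,  0.23136002]), 'orientation': array([8.56270656e-05, 9.76030169e-01, 2.17635251e-01, 1.64737289e-05]), 'wrist_force': array([ 0.58656029, -0.25515211,  0.34771493]), 'ft_torque': array([ 0.02534886, -0.01407639,  0.03597618]), 'grip_force': 0.0, 'finger_gap': 0.08543590046626441}
```

View pics/scene0.png

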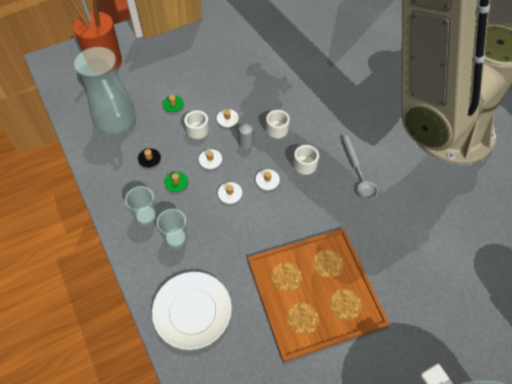

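View pics/top0.png

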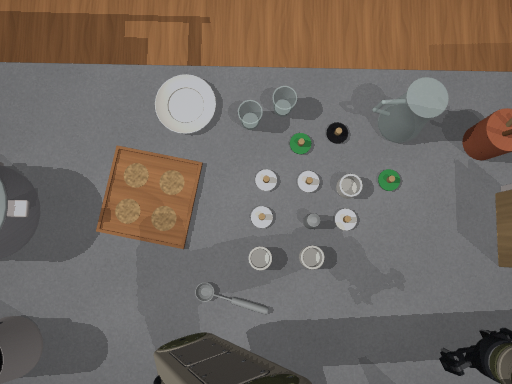

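The scene view shows three upright pots at about (197,124), (277,123) and (306,159). The white lids are at (228,118), (210,159), (230,193) and (268,180), the shaker is at (246,136), and the tray has four corks. In the top view the pots are at (349,186), (312,258) and (260,258), and the white lids are at (266,181), (308,182), (262,217) and (346,219). Two green lids and one black are look-alikes. Next I'll measure from both views.

```bash
cat >> h.py <<'E'
from scipy.optimize import least_squares
def tri(ps,pt):
    (e1,r1),(e2,r2)=ray("scene",ps),ray("top",pt)
    t=np.linalg.lstsq(np.stack([r1,-r2],1),e2-e1,rcond=None)[0]
    a,b=e1+r1*t[0],e2+r2*t[1]; return (a+b)/2,np.linalg.norm(a-b)
def fitc(P,r=None):
    c0=P[:,:2].mean(0)
    s=least_squares(lambda q:np.hypot(*(P[:,:2]-q[:2]).T)-(q[2] if r is None else r),[*c0,.03],loss="soft_l1",f_scale=.002)
    return s.x
def pots(n,p,d,near,rad=.045,z0=.048):
    C=cloud(n,d); m=(np.hypot(C[...,0]-near[0],C[...,1]-near[1])<rad)&(d>0)&(abs(C[...,2]-z0)<.006)
    P=C[m]; return P
E
python3 - <<'E'
from h import *
P={n:(cv2.imread(f"pics/{n}0.png"),np.load(n+"0.npy")) for n in("scene","top")}
for n in P:
    C=cloud(n,P[n][1]); print(n,"counter z",np.median(C[250:300,330:350,2]) if n=="top" else np.median(C[220:240,200:240,2]))
for k,s,t in(("potA",(195,126),(346,182)),("potB",(278,121),(311,257)),("potC",(307,158),(260,257))):
    X,g=tri(s,t); print(k,"tri",X.round(4),round(g,4))
    for n in P:
        Q=pots(n,*P[n],X,z0=.048); c=fitc(Q); print("  ",n,len(Q),Q[:,2].mean().round(4),c.round(4))
for k,s,t in(("lid1",(228,118),(346,220)),("lid2",(212,158),(307,180)),("lid3",(230,194),(265,180)),("lid4",(267,179),(263,216)),("shk",(246,134),(312,222))):
    X,g=tri(s,t); print(k,"tri",X.round(4),round(g,4))
    for n in P:
        C=cloud(n,P[n][1]); m=np.hypot(C[...,0]-X[0],C[...,1]-X[1])<.04
        D=C[m&(C[...,2]>.0065)&(C[...,2]<.016)]; K=C[m&(C[...,2]>.029)]
        c,r=cv2.minEnclosingCircle(D[:,:2].astype(np.float32)) 
        print("  ",n,"disc",len(D),D[:,2].mean().round(4),np.round(c,4),round(r,4),"knob",len(K),K.mean(0).round(4) if len(K) else "",K[:,2].max().round(4) if len(K) else "")
for n in P:
    p,d=P[n]; C=cloud(n,d); h=cv2.cvtColor(p,cv2.COLOR_BGR2HSV)
    a,b=((240,220),(400,365)) if n=="scene" else((95,140),(205,252))
    print(n,"pixels cork", [p[y,x].tolist() for x,y in([(286,277),(302,319),(300,297)] if n=="scene" else [(136,175),(128,211),(150,197)])], "tray floor z",np.median(C[290:300,300:320,2] if n=="scene" else C[190:203,143:158,2]))
E
```

```text
scene counter z 0.0001365717901324892
top counter z -0.0010035354987807388
potA tri [ 0.6161 -0.3199  0.032 ] 0.0003
   scene 158 0.0469 [ 0.6083 -0.3276  0.0278]
   top 151 0.0463 [ 0.6067 -0.3283  0.0279]
potB tri [ 0.4158 -0.2266  0.0359] 0.0003
   scene 157 0.0467 [ 0.4181 -0.227   0.028 ]
   top 149 0.0467 [ 0.416  -0.2278  0.0278]
potC tri [ 0.4113 -0.0919  0.0306] 0.0045
   scene 177 0.0468 [ 0.4129 -0.0913  0.0279]
   top 148 0.0466 [ 0.4111 -0.0927  0.0277]
lid1 tri [ 0.5164 -0.3257  0.0019] 0.0004
   scene disc 247 0.011 [ 0.5209 -0.3203] 0.0331 knob 34 [ 0.5196 -0.3212  0.0342] 0.0383
   top disc 311 0.0104 [ 0.5182 -0.3226] 0.0301 knob 34 [ 0.5185 -0.3225  0.0337] 0.0378
lid2 tri [ 0.6201 -0.216   0.0176] 0.0045
   scene disc 290 0.0108 [ 0.6216 -0.2219] 0.0317 knob 38 [ 0.6222 -0.2199  0.0345] 0.0382
   top disc 290 0.0103 [ 0.62   -0.2208] 0.0298 knob 33 [ 0.6202 -0.221   0.033 ] 0.0377
lid3 tri [ 0.6227 -0.1045  0.0014] 0.0012
   scene disc 325 0.0108 [ 0.6219 -0.1062] 0.0313 knob 41 [ 0.6241 -0.1049  0.0345] 0.0404
   top disc 296 0.0101 [ 0.6222 -0.1058] 0.0299 knob 35 [ 0.6215 -0.1056  0.0333] 0.0376
lid4 tri [ 0.522  -0.0994  0.0036] 0.0027
   scene disc 312 0.0109 [ 0.5247 -0.0972] 0.033 knob 38 [ 0.5232 -0.094   0.0348] 0.0391
   top disc 318 0.0103 [ 0.521  -0.0955] 0.0299 knob 35 [ 0.5205 -0.0955  0.034 ] 0.0391
shk tri [ 0.5087 -0.2303  0.0322] 0.0032
   scene disc 41 0.0112 [ 0.5146 -0.226 ] 0.0201 knob 236 [ 0.5167 -0.2214  0.0553] 0.071
   top disc 8 0.0119 [ 0.5099 -0.2251] 0.0198 knob 185 [ 0.5108 -0.2262  0.0605] 0.0709
scene pixels cork [[66, 133, 181], [64, 130, 176], [46, 109, 186]] tray floor z 0.007658459427134057
top pixels cork [[91, 130, 158], [91, 130, 159], [62, 97, 141]] tray floor z 0.007323206118786674
```

Run:
```python
from h import *
G=np.array([[-1,-1],[-1,1],[1,1],[1,-1]])*.05
out=[]
for n,c0 in(("scene",[(287,276),(328,264),(346,304),(302,319)]),("top",[(136,175),(172,182),(164,219),(128,211)])):
    p=cv2.imread(f"pics/{n}0.png"); d=np.load(n+"0.npy"); C=cloud(n,d); lab=cv2.cvtColor(cv2.GaussianBlur(p,(3,3),0),cv2.COLOR_BGR2LAB).astype(float)
    pts=[]
    for c in c0:
        X=onplane(n,c,.008)
        m=(np.hypot(C[...,0]-X[0],C[...,1]-X[1])<.046); h=lab[...,1]
        v=h[m]; t,_=cv2.threshold(v.astype(np.uint8),0,255,cv2.THRESH_OTSU); mm=(m&(h<=t)).astype(np.uint8)
        mm=cv2.morphologyEx(mm,cv2.MORPH_OPEN,np.ones((3,3)))
        uv=np.argwhere(mm)[:,::-1]; W=np.array([onplane(n,q,.008) for q in uv])[:,:2]
        r=np.sqrt(len(W))  # area check
        hull=cv2.convexHull(W.astype(np.float32)); e=cv2.minEnclosingCircle(hull)
        pts.append(W.mean(0)); print(n,c,W.mean(0).round(4),"encl",np.round(e[0],4),round(e[1],4))
    pts=np.array(pts); print(" sides",np.linalg.norm(pts-np.roll(pts,1,0),axis=1).round(4),"centre",pts.mean(0).round(4)); out.append(pts)
```

```text
scene (287, 276) [0.6127 0.1513] encl [0.6125 0.1509] 0.034
scene (328, 264) [0.5139 0.1694] encl [0.514  0.1692] 0.0346
scene (346, 304) [0.5321 0.2678] encl [0.5319 0.2674] 0.0339
scene (302, 319) [0.6303 0.2496] encl [0.6303 0.2495] 0.034
 sides [0.0998 0.1004 0.1001 0.0999] centre [0.5723 0.2095]Traceback (most recent call last):
  File "<stdin>", line 12, in <module>
  File "h.py", line 13, in onplane
    e,r=ray(n,p); return e+r*(z-e[2])/r[2]
        ~~~^^^^^
  File "h.py", line 11, in ray
    i,f,M,e=cam(n); return e, M@np.array([(p[0]-i["cx"])/f,(p[1]-i["cy"])/f,1])
            ~~~^^^
  File "h.py", line 5, in cam
    i=camera_info(n); q=i["orientation"]
ValueError: time passes only in moves, steps and waits
```

Emit:
arm_command:
  moves: [1,0,0,0,0,0,-0.18,1,0,0,0,0,0,-0.18,1,0,0,0,0,0,-0.18,1,0,0,0,0,0,-0.18,1,0,0,0,0,0,-0.18,1,0,0,0,0,0,-0.18,1,0,0,0,0,0,-0.0525]
  newtons: 40

```text
clock: 1.58
tcp_pos: [0.2443, -0.5206, 0.2314]
orientation: [0.0, 0.706, 0.708, -0.0]
wrist_force: [0.1, 0.2, -0.3]
finger_gap: 0.0852
grip_force: 0.0
```

```bash
sed -i 's/^def cam(n):/from functools import lru_cache\n@lru_cache\ndef cam(n):/' h.py
cat >> h.py <<'E'
def findpots(cams=("scene","top"),save=None,z0=.048,lo=.040):
    """rim circles per camera from rim heads, refined in the depth"""
    for n in cams:
        p,d=read_camera(n); save and cv2.imwrite(f"pics/{n}{save}.png",p)
        C=cloud(n,d)
        for r in recognise(n,"rim0"):
            X=onplane(n,r["point"],.04)
            for zz in(.048,.056):
                Q=pots(n,p,d,X,z0=zz)
                if len(Q)>60:
                    c=fitc(Q)
                    if abs(c[2]-.028)<.003: print(n,np.round(r["point"]),round(r["confidence"],2),"z",zz,Q[:,2].mean().round(4),len(Q),c.round(4));
E
python3 - <<'E'
from h import *
n="top"; p=cv2.imread(f"pics/{n}0.png"); d=np.load(n+"0.npy"); C=cloud(n,d); h=cv2.cvtColor(cv2.GaussianBlur(p,(3,3),0),cv2.COLOR_BGR2LAB)[...,1]
pts=[]
for c in [(136,175),(172,182),(164,219),(128,211)]:
    X=onplane(n,c,.008); m=(np.hypot(C[...,0]-X[0],C[...,1]-X[1])<.046)
    t,_=cv2.threshold(h[m],0,255,cv2.THRESH_OTSU); mm=cv2.morphologyEx((m&(h<=t)).astype(np.uint8),cv2.MORPH_OPEN,np.ones((3,3)))
    W=np.array([onplane(n,q,.008) for q in np.argwhere(mm)[:,::-1]])[:,:2]
    e=cv2.minEnclosingCircle(W.astype(np.float32)); pts.append(W.mean(0)); print(c,W.mean(0).round(4),np.round(e[0],4),round(e[1],4))
print(np.mean(pts,0))
findpots(); print(get_state()["tcp_pos"],get_state()["orientation"])
E
```

```text
(136, 175) [0.6284 0.2491] [0.6281 0.2493] 0.0339
(172, 182) [0.6105 0.151 ] [0.6107 0.1511] 0.0339
(164, 219) [0.5121 0.1689] [0.5122 0.1688] 0.0337
(128, 211) [0.5302 0.2673] [0.5301 0.267 ] 0.034
[0.57030787 0.20907298]
scene [276. 120.] 0.86 z 0.048 0.0466 155 [ 0.4178 -0.2271  0.0279]
scene [196. 122.] 0.84 z 0.048 0.047 156 [ 0.608  -0.3276  0.0281]
scene [306. 161.] 0.63 z 0.048 0.0463 171 [ 0.413  -0.0916  0.0279]
top [349. 183.] 0.85 z 0.048 0.0466 150 [ 0.6068 -0.3281  0.0277]
top [257. 257.] 0.85 z 0.048 0.0469 150 [ 0.411  -0.0928  0.0278]
top [312. 257.] 0.66 z 0.048 0.0468 148 [ 0.416  -0.2279  0.0278]
[ 0.2442813  -0.52054497  0.23132353] [ 2.91364933e-05  7.07320301e-01  7.06893196e-01 -2.02061490e-05]
```

Emit:
arm_command:
  moves: [0.7,48.9,28.8,0,0,0,0,0.7,48.9,28.8,0,0,0,0,0.7,48.9,28.8,0,0,0,0,0.7,48.9,28.8,0,0,0,0,0.7,48.9,28.8,0,0,0,0,0.7,48.6,28.7,0,0,0,0,0.7,0,0,55,0,0,0,0.7,0,0,55,0,0,0]
  newtons: 40

```text
clock: 2.78
tcp_pos: [0.4182, -0.2269, 0.121]
orientation: [0.002, 0.706, 0.708, 0.0]
wrist_force: [0.3, -1.1, -1.2]
finger_gap: 0.0727
grip_force: 0.0
```

Emit:
arm_command:
  moves: [0.7,-0.5,-1,50,0,0,0,0.7,0,0,40,0,0,0,0.7,0,0,20,0,0,0,0.7,0,0,0,0,0,0]

```text
clock: 3.28
tcp_pos: [0.4146, -0.2269, 0.0099]
orientation: [-0.002, 0.707, 0.707, -0.0]
wrist_force: [-0.4, 0.0, 0.1]
finger_gap: 0.0727
grip_force: 0.0
```

Emit:
arm_command:
  moves: [0.3,0,0,0,0,0,0,0.1,0,0,0,0,0,0,0.1,0,0,0,0,0,0,0.1,0,0,0,0,0,0]
  newtons: 40

```text
clock: 3.78
tcp_pos: [0.4164, -0.2283, 0.012]
orientation: [0.001, 0.707, 0.707, 0.0]
wrist_force: [0.3, 0.3, 2.8]
finger_gap: 0.0621
grip_force: 44.2
```

Emit:
arm_command:
  moves: [0.1,0,0,-20,0,0,0,0.1,0,0,-50,0,0,0,0.1,0,0,-50,0,0,0,0.1,0,0,0,0,0,0,0.1,0,0,0,0,0,0]
  newtons: 50

```text
clock: 4.4
tcp_pos: [0.4156, -0.2277, 0.1309]
orientation: [-0.0, 0.707, 0.707, -0.0]
wrist_force: [0.3, 0.2, -2.1]
finger_gap: 0.0618
grip_force: 55.2
```

Emit:
arm_command:
  moves: [0.1,40,10,0,0,0,0,0.1,55,13,0,0,0,0,0.1,55,13.5,0,0,0,0,0.1,55,13.5,0,0,0,0,0.1,55,13.5,0,0,0,0,0.1,55,13.5,0,0,0,0,0.1,50,13,0,0,0,0,0.1,31.8,7.4,0,0,0,0]

```text
clock: 5.4
tcp_pos: [0.5119, 0.1712, 0.1289]
orientation: [-0.001, 0.706, 0.708, -0.001]
wrist_force: [0.3, 0.2, -2.2]
finger_gap: 0.0616
grip_force: 55.2
```

Emit:
arm_command:
  moves: [0.1,0,0,40,0,0,0,0.1,0,0,40,0,0,0,0.1,0,0,20,0,0,0,0.1,0,0,0,0,0,0,0.1,0,0,0,0,0,0]

```text
clock: 6.02
tcp_pos: [0.5128, 0.1689, 0.0311]
orientation: [-0.0, 0.707, 0.707, -0.0]
wrist_force: [0.9, -0.1, -0.7]
finger_gap: 0.0619
grip_force: 55.2
```

Emit:
arm_command:
  moves: [0.1,0,0,8,0,0,0,0.1,0,0,3.5,0,0,0,0.1,0,0,0,0,0,0,0.1,0,0,0,0,0,0]

```text
clock: 6.52
tcp_pos: [0.5133, 0.1689, 0.0201]
orientation: [0.0, 0.707, 0.707, 0.0]
wrist_force: [0.4, -0.7, 1.5]
finger_gap: 0.0619
grip_force: 55.3
```

Emit:
arm_command:
  moves: [0.1,0,0,0.5,0,0,0,0.7,0,0,0,0,0,0,0.7,0,0,0,0,0,0,0.7,0,0,0,0,0,0,0.7,0,0,-30,0,0,0,0.7,0,0,-50,0,0,0,0.7,0,0,-50,0,0,0,0.7,0,0,-50,0,0,0]

```text
clock: 7.52
tcp_pos: [0.5128, 0.1689, 0.2008]
orientation: [0.0, 0.707, 0.707, -0.0]
wrist_force: [-0.1, 0.7, 0.3]
finger_gap: 0.0725
grip_force: 0.0
```

Move toward pot C and look.

Emit:
arm_command:
  moves: [0.7,-50,-18,0,0,0,0,0.7,-55,-18,0,0,0,0,0.7,-55,-18,0,0,0,0,0.7,-50,-18,0,0,0,0,0.7,-40,-15,0,0,0,0,0.7,-11,-13.5,0,0,0,0]

```text
clock: 8.28
tcp_pos: [0.4121, -0.0939, 0.1993]
orientation: [0.0, 0.708, 0.706, 0.0]
wrist_force: [0.4, 0.5, -0.3]
finger_gap: 0.0723
grip_force: 0.0
```

Run:
```python
from h import *
findpots(save="1"); print(get_state()["tcp_pos"])
```

```text
scene [195. 124.] 0.79 z 0.048 0.0468 165 [ 0.6082 -0.3273  0.0278]
scene [307. 158.] 0.78 z 0.048 0.0466 172 [ 0.4129 -0.0917  0.028 ]
top [348. 183.] 0.85 z 0.048 0.0461 157 [ 0.6067 -0.3283  0.0278]
top [160. 218.] 0.56 z 0.048 0.0509 91 [0.5125 0.1663 0.0276]
top [160. 218.] 0.56 z 0.056 0.0545 164 [0.5126 0.1678 0.0278]
[ 0.4127159  -0.09151736  0.19933807]
```

Emit:
arm_command:
  moves: [0.7,-0.5,-0.5,50,0,0,0,0.7,0,0,55,0,0,0,0.7,0,0,50,0,0,0,0.7,0,0,33,0,0,0,0.7,0,0,0,0,0,0]

```text
clock: 9.1
tcp_pos: [0.4104, -0.0904, 0.0093]
orientation: [-0.003, 0.706, 0.708, -0.001]
wrist_force: [-0.7, 0.6, 0.1]
finger_gap: 0.0728
grip_force: 0.0
```

Emit:
arm_command:
  moves: [0.3,0,0,0,0,0,0,0.1,0,0,0,0,0,0,0.1,0,0,0,0,0,0,0.1,0,0,0,0,0,0,0.1,0,0,-20,0,0,0,0.1,0,0,-50,0,0,0,0.1,0,0,-50,0,0,0,0.1,0,0,0,0,0,0]
  newtons: 50

```text
clock: 10.1
tcp_pos: [0.4151, -0.0939, 0.1351]
orientation: [0.004, 0.707, 0.707, 0.002]
wrist_force: [0.0, 0.6, -2.0]
finger_gap: 0.06
grip_force: 55.1
```

Run:
```python
from h import *
for n in("scene","top"):
    p,d=read_camera(n); cv2.imwrite(f"pics/{n}2.png",p)
    s=get_state(); print(s["tcp_pos"],s["finger_gap"],s["grip_force"])
p=cv2.imread("pics/scene2.png")[60:260,200:420]; cv2.imwrite("pics/c2.png",cv2.resize(p,None,fx=2.7,fy=2.7))
C=cloud("top",read_camera("top")[1])
```

```text
[ 0.41354842 -0.09329559  0.13291689] 0.059645177653879104 55.11059867218137
[ 0.41225958 -0.09269     0.13135216] 0.06008374788110877 55.08628940675408
```

View pics/c2.png

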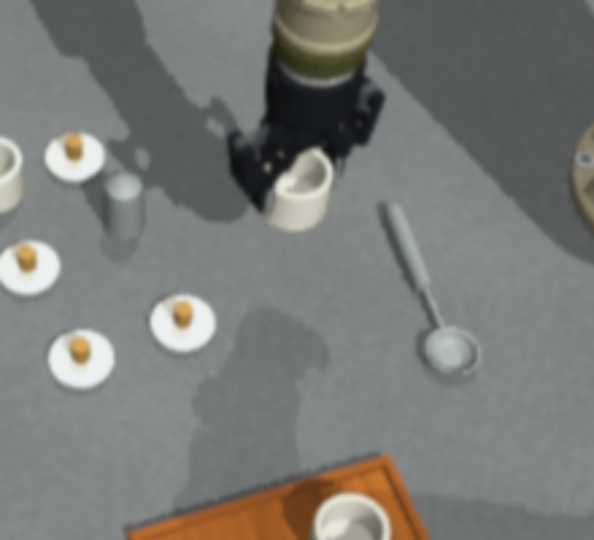

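```bash
cat >> h.py <<'E'
def held(n,t,d=None,p=None,zlo=-.02,zhi=.06):
    if d is None: p,d=read_camera(n)
    C=cloud(n,d); m=(np.hypot(C[...,0]-t[0],C[...,1]-t[1])<.06)&(C[...,2]>t[2]+zlo)&(C[...,2]<t[2]+zhi)
    h=cv2.cvtColor(p,cv2.COLOR_BGR2HSV); m&=(h[...,1]<60)&(h[...,2]>120)
    return C[m]
def cyl(P,c0,H=.048,r=.031,ri=.025):
    """fit an open pot (bottom centre, tilt) to surface points"""
    def f(q):
        a=R.from_rotvec([q[3],q[4],0]).as_matrix(); X=(P-q[:3])@a
        rho=np.hypot(X[:,0],X[:,1]); z=X[:,2]
        def box(r0,r1,z0,z1):
            dr=np.abs(rho-(r0+r1)/2)-(r1-r0)/2; dz=np.abs(z-(z0+z1)/2)-(z1-z0)/2
            return np.hypot(np.maximum(dr,0),np.maximum(dz,0))+np.minimum(np.maximum(dr,dz),0)
        return np.minimum(box(ri,r,0,H),box(0,ri,0,.006))
    best=None
    for tx in(-.4,0,.4):
        for ty in(-.3,0,.3):
            s=least_squares(f,[*c0,tx,ty],loss="soft_l1",f_scale=.002)
            if best is None or s.cost<best.cost: best=s
    return best.x, np.sqrt(np.mean(best.fun**2)) if hasattr(best,"fun") else 0
E
python3 - <<'E'
from h import *
t=get_state()["tcp_pos"]
for n in("scene","top"):
    Q=held(n,t); x,e=cyl(Q,[t[0],t[1],t[2]-.011]); print(n,len(Q),Q.min(0).round(3),Q.max(0).round(3),(x[:3]-t).round(4),np.degrees(x[3:]).round(1),e)
E
```

```text
scene 504 [ 0.376 -0.119  0.117] [ 0.446 -0.06   0.185] [ 0.0001 -0.0016 -0.0112] [-0.1 -0. ] 0.0016711299280273392
  return _methods._mean(a, axis=axis, dtype=dtype,
  ret = ret.dtype.type(ret / rcount)
Traceback (most recent call last):
ValueError: zero-size array to reduction operation minimum which has no identity
```

Emit:
arm_command:
  moves: [0.1,30,25,0,0,0,0,0.1,40,33,0,0,0,0,0.1,42,34,0,0,0,0,0.1,42,34,0,0,0,0,0.1,42,34,0,0,0,0,0.1,35,28,0,0,0,0,0.1,15,11.7,0,0,0,0,0.1,0,0,20,0,0,0]

```text
clock: 11.35
tcp_pos: [0.613, 0.1552, 0.1101]
orientation: [0.0, 0.706, 0.708, 0.0]
wrist_force: [-0.3, 0.3, -1.6]
finger_gap: 0.06
grip_force: 55.1
```

Emit:
arm_command:
  moves: [0.1,0,0,40,0,0,0,0.1,0,0,35,0,0,0,0.1,0,0,0,0,0,0,0.1,0,0,0,0,0,0]

```text
clock: 11.85
tcp_pos: [0.6119, 0.1535, 0.0364]
orientation: [-0.0, 0.707, 0.707, -0.0]
wrist_force: [0.8, -0.6, -1.2]
finger_gap: 0.06
grip_force: 54.9
```

Emit:
arm_command:
  moves: [0.1,0,0,11,0,0,0,0.1,0,0,5.5,0,0,0,0.1,0,0,0.5,0,0,0,0.1,0,0,0,0,0,0]

```text
clock: 12.35
tcp_pos: [0.6123, 0.1535, 0.0202]
orientation: [0.0, 0.707, 0.707, 0.0]
wrist_force: [-0.7, -0.3, 3.8]
finger_gap: 0.06
grip_force: 55.6
```

Emit:
arm_command:
  moves: [0.7,0,0,0,0,0,0,0.7,0,0,0,0,0,0,0.7,0,0,0,0,0,0,0.7,0,0,-30,0,0,0,0.7,0,0,-50,0,0,0,0.7,0,0,-50,0,0,0,0.7,0,0,-50,0,0,0,0.7,0,0,0,0,0,0]

```text
clock: 13.35
tcp_pos: [0.6145, 0.1539, 0.2045]
orientation: [0.003, 0.707, 0.707, 0.004]
wrist_force: [-0.3, 0.9, -0.3]
finger_gap: 0.0725
grip_force: 0.0
```

Emit:
arm_command:
  moves: [0.7,-60,0,0,0,0,0,0.7,-60,0,0,0,0,0,0.7,-60,0,0,0,0,0,0.7,-60,0,0,0,0,0,0.7,-60,0,0,0,0,0,0.7,-60,0,0,0,0,0,0.7,-60,0,0,0,0,0,0.7,-60,0,0,0,0,0]

```text
clock: 14.35
tcp_pos: [0.6114, -0.3282, 0.1978]
orientation: [-0.001, 0.707, 0.707, -0.0]
wrist_force: [1.5, 0.0, -0.3]
finger_gap: 0.0726
grip_force: 0.0
```

Run:
```python
from h import *
findpots(save="3"); print(get_state()["tcp_pos"])
```

```text
scene [328. 257.] 0.89 z 0.048 0.0491 154 [0.5162 0.1701 0.028 ]
scene [328. 257.] 0.89 z 0.056 0.055 233 [0.515  0.1691 0.028 ]
scene [287. 275.] 0.82 z 0.048 0.0491 140 [0.6146 0.1545 0.0278]
scene [287. 275.] 0.82 z 0.056 0.0552 242 [0.6136 0.1531 0.0279]
scene [194. 127.] 0.62 z 0.048 0.0469 127 [ 0.6089 -0.3263  0.0272]
top [161. 216.] 0.91 z 0.048 0.0507 91 [0.5122 0.1666 0.0279]
top [161. 216.] 0.91 z 0.056 0.0544 158 [0.5125 0.168  0.0278]
top [169. 179.] 0.6 z 0.048 0.0503 85 [0.6104 0.1505 0.0279]
top [169. 179.] 0.6 z 0.056 0.0549 152 [0.6112 0.1518 0.0279]
[ 0.61101945 -0.32757402  0.19718849]
```

Emit:
arm_command:
  moves: [0.7,-0.3,-3.6,50,0,0,0,0.7,0,0,55,0,0,0,0.7,0,0,50,0,0,0,0.7,0,0,31,0,0,0,0.7,0,0,0,0,0,0]

```text
clock: 15.18
tcp_pos: [0.6061, -0.3231, 0.0098]
orientation: [-0.004, 0.706, 0.708, -0.001]
wrist_force: [-0.8, -0.5, 0.3]
finger_gap: 0.0726
grip_force: 0.0
```

Emit:
arm_command:
  moves: [0.3,0,0,0,0,0,0,0.1,0,0,0,0,0,0,0.1,0,0,0,0,0,0,0.1,0,0,0,0,0,0,0.1,0,0,-20,0,0,0,0.1,0,0,-50,0,0,0,0.1,0,0,-50,0,0,0,0.1,0,0,0,0,0,0]
  newtons: 50

```text
clock: 16.18
tcp_pos: [0.6112, -0.3289, 0.1393]
orientation: [0.005, 0.707, 0.707, 0.001]
wrist_force: [0.8, 0.3, -1.7]
finger_gap: 0.0598
grip_force: 54.6
```

Run:
```python
from h import *
read_camera("top");read_camera("top")
s=get_state(); t=s["tcp_pos"]; print(t,s["finger_gap"])
n="scene"; Q=held(n,t); x,e=cyl(Q,[t[0],t[1],t[2]-.011]); print(n,len(Q),(x[:3]-t).round(4),np.degrees(x[3:]).round(1),e)
```

```text
[ 0.60853482 -0.32703768  0.13374805] 0.059781582049112554
scene 582 [ 0.0002 -0.0048 -0.0129] [-1.4  0.1] 0.0015680920789888219
```

Emit:
arm_command:
  moves: [0.1,35,-4,0,0,0,0,0.1,50,-6,0,0,0,0,0.1,55,-7,0,0,0,0,0.1,58,-7,0,0,0,0,0.1,58,-7,0,0,0,0,0.1,58,-7,0,0,0,0,0.1,58,-8,0,0,0,0,0.1,58,-8,0,0,0,0]

```text
clock: 17.32
tcp_pos: [0.5522, 0.1048, 0.1311]
orientation: [-0.001, 0.707, 0.707, -0.001]
wrist_force: [1.8, 0.5, -1.4]
finger_gap: 0.0598
grip_force: 54.4
```

Emit:
arm_command:
  moves: [0.1,58,-8,0,0,0,0,0.1,50,-7,0,0,0,0,0.1,40,-6,0,0,0,0,0.1,21,-2.4,0,0,0,0,0.1,0,0,30,0,0,0,0.1,0,0,30,0,0,0,0.1,0,0,0,0,0,0,0.1,0,0,0,0,0,0]

```text
clock: 18.32
tcp_pos: [0.531, 0.2717, 0.0735]
orientation: [0.0, 0.707, 0.707, -0.0]
wrist_force: [0.0, 0.1, -0.7]
finger_gap: 0.0598
grip_force: 54.5
```

Run:
```python
from h import *
read_camera("top")
p,d=read_camera("scene"); cv2.imwrite("pics/scene4.png",p)
s=get_state(); t=s["tcp_pos"]; print(t,s["finger_gap"])
n="scene"; Q=held(n,t,d,p,zlo=-.012); x,e=cyl(Q,[t[0],t[1],t[2]-.011]); print(n,len(Q),x[:3],(x[:3]-t).round(4),np.degrees(x[3:]).round(1),e)
cv2.imwrite("pics/c4.png",cv2.resize(p[180:360,200:420],None,fx=2.7,fy=2.7))
```

```text
[0.53179065 0.27214454 0.07456707] 0.05976421266243243
scene 280 [0.53346752 0.26661632 0.06045086] [ 0.0017 -0.0055 -0.0141] [-1.5 -2.4] 0.0016320385591465044
```

View pics/c4.png

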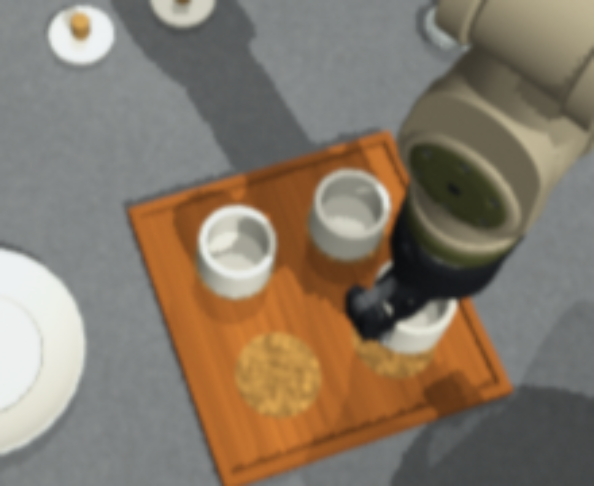

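Emit:
arm_command:
  moves: [0.1,0.8,0,20,0,0,0,0.1,0,0,20,0,0,0,0.1,0,0,9,0,0,0,0.1,0,0,4,0,0,0,0.1,0,0,1,0,0,0,0.1,0,0,0,0,0,0]

```text
clock: 19.18
tcp_pos: [0.5309, 0.2729, 0.0223]
orientation: [0.0, 0.707, 0.707, 0.001]
wrist_force: [-4.8, -2.3, 12.2]
finger_gap: 0.0596
grip_force: 56.0
```

Emit:
arm_command:
  moves: [0.1,0,0,-1,0,0,0,0.7,0,0,0,0,0,0,0.7,0,0,0,0,0,0,0.7,0,0,0,0,0,0,0.7,0,0,-30,0,0,0,0.7,0,0,-50,0,0,0,0.7,0,0,-50,0,0,0,0.7,0,0,-50,0,0,0]

```text
clock: 20.18
tcp_pos: [0.5306, 0.2729, 0.2016]
orientation: [-0.0, 0.707, 0.707, -0.0]
wrist_force: [0.1, 0.5, -0.5]
finger_gap: 0.0724
grip_force: 0.0
```

Emit:
arm_command:
  moves: [0,-55,5,0,0,0,0,0,-60,0,0,0,0,0,0,-60,0,0,0,0,0,0,-60,0,0,0,0,0,0,-60,0,0,0,0,0,0,-60,0,0,0,0,0,0,-14,-13,0,0,0,0,0,0,0,0,0,0,0]

```text
clock: 21.18
tcp_pos: [0.5219, -0.0967, 0.2001]
orientation: [-0.001, 0.708, 0.706, -0.0]
wrist_force: [-0.1, 0.7, 0.0]
finger_gap: 0.0428
grip_force: 0.0
```

```bash
cat >> h.py <<'E'
def findlids(cams=("scene","top"),knobz=.033):
    for n in cams:
        p,d=read_camera(n); C=cloud(n,d); h=cv2.cvtColor(p,cv2.COLOR_BGR2HSV)
        for r in recognise(n,"lid0"):
            u,v=np.round(r["point"]).astype(int); X=onplane(n,r["point"],.012)
            m=np.hypot(C[...,0]-X[0],C[...,1]-X[1])<.04
            D=C[m&(C[...,2]>.0065)&(C[...,2]<.016)]; K=C[m&(C[...,2]>.02)&(C[...,2]<.042)&(h[...,1]>90)]
            w=(m&(h[...,1]<50)&(h[...,2]>150)).sum()
            if len(D)<50 or w<100: continue
            c,rr=cv2.minEnclosingCircle(D[:,:2].astype(np.float32)); print(n,(u,v),round(r["confidence"],2),"disc",np.round(c,4),round(rr,4),"mean",D[:,:2].mean(0).round(4),D[:,2].mean().round(4),"knob",len(K),K.mean(0).round(4) if len(K) else "",w)
E
python3 - <<'E'
from h import *
findpots(save="5"); findlids(); print(get_state()["tcp_pos"])
E
```

```text
scene [349. 300.] 0.78 z 0.048 0.0496 160 [0.5347 0.2702 0.0278]
scene [349. 300.] 0.78 z 0.056 0.055 265 [0.5333 0.2696 0.0279]
scene [285. 272.] 0.67 z 0.048 0.0497 136 [0.6146 0.1545 0.0276]
scene [285. 272.] 0.67 z 0.056 0.055 255 [0.6137 0.1533 0.0278]
scene [330. 257.] 0.57 z 0.048 0.0494 159 [0.5161 0.1701 0.0278]
scene [330. 257.] 0.57 z 0.056 0.0549 234 [0.5149 0.1692 0.0279]
top [167. 180.] 0.9 z 0.048 0.0502 103 [0.6112 0.1506 0.028 ]
top [167. 180.] 0.9 z 0.056 0.0546 151 [0.6112 0.1518 0.0279]
top [161. 220.] 0.9 z 0.048 0.0503 81 [0.512  0.1661 0.0277]
top [161. 220.] 0.9 z 0.056 0.0548 162 [0.5125 0.1678 0.0278]
top [126. 207.] 0.62 z 0.048 0.0498 111 [0.5304 0.2669 0.0279]
top [126. 207.] 0.62 z 0.056 0.0546 156 [0.5308 0.2682 0.0279]
scene (np.int64(211), np.int64(160)) 0.92 disc [ 0.6225 -0.2219] 0.032 mean [ 0.6227 -0.2183] 0.0108 knob 42 [ 0.6228 -0.2179  0.0311] 333
scene (np.int64(228), np.int64(193)) 0.87 disc [ 0.6231 -0.1061] 0.0312 mean [ 0.6245 -0.1033] 0.011 knob 43 [ 0.6254 -0.1019  0.032 ] 378
scene (np.int64(226), np.int64(119)) 0.73 disc [ 0.5206 -0.3228] 0.0313 mean [ 0.5216 -0.3184] 0.011 knob 35 [ 0.5215 -0.3185  0.0314] 237
scene (np.int64(267), np.int64(180)) 0.56 disc [ 0.5214 -0.0954] 0.0312 mean [ 0.5232 -0.0928] 0.0108 knob 36 [ 0.5244 -0.0922  0.032 ] 362
top (np.int64(346), np.int64(216)) 0.69 disc [ 0.5184 -0.3226] 0.0302 mean [ 0.5181 -0.3219] 0.0103 knob 32 [ 0.5177 -0.3206  0.0334] 310
[ 0.52312565 -0.09506     0.20034169]
```

Emit:
arm_command:
  moves: [0,-0.5,-1.5,50,0,0,0,0,0,0,55,0,0,0,0,0,0,50,0,0,0,0,0,0,25,0,0,0,0,0,0,5,0,0,0,0,0,0,0,0,0,0,0,0,0,0,0,0,0]

```text
clock: 22.45
tcp_pos: [0.5228, -0.0969, 0.0168]
orientation: [0.001, 0.707, 0.707, 0.001]
wrist_force: [-0.0, 0.1, 0.6]
finger_gap: 0.0431
grip_force: 0.0
```

Emit:
arm_command:
  moves: [-0.4,0,0,0,0,0,0,-0.8,0,0,0,0,0,0,-0.8,0,0,0,0,0,0,-0.8,0,0,0,0,0,0,-0.8,0,0,0,0,0,0]
  newtons: 40

```text
clock: 23.08
tcp_pos: [0.5222, -0.0968, 0.0164]
orientation: [0.001, 0.707, 0.707, 0.0]
wrist_force: [0.4, 1.5, 5.6]
finger_gap: 0.0164
grip_force: 39.1
```

Emit:
arm_command:
  moves: [-0.8,0,0,-20,0,0,0,-0.8,0,0,-50,0,0,0,-0.8,0,0,-50,0,0,0,-0.8,0,0,-10,0,0,0,-0.8,0,0,0,0,0,0,-0.8,0,0,0,0,0,0]

```text
clock: 23.82
tcp_pos: [0.5202, -0.0961, 0.1435]
orientation: [-0.001, 0.707, 0.707, -0.001]
wrist_force: [0.3, 0.2, -0.9]
finger_gap: 0.0159
grip_force: 39.3
```

```bash
cat >> h.py <<'E'
def heldlid(tag=None):
    """disc held by its knob: centre of the upper face from scene, tilt by plane fit"""
    n="scene"; p,d=read_camera(n); s=get_state(); t=s["tcp_pos"]
    if tag: cv2.imwrite(f"pics/{tag}.png",p)
    Q=held(n,t,d,p,zlo=-.025,zhi=.010)
    def f(q):
        a=R.from_rotvec([q[3],q[4],0]).as_matrix(); X=(Q-q[:3])@a; rho=np.hypot(X[:,0],X[:,1])
        dr=rho-.030; dz=np.abs(X[:,2]+.0025)-.0025
        return np.hypot(np.maximum(dr,0),np.maximum(dz,0))+np.minimum(np.maximum(dr,dz),0)
    b=least_squares(f,[t[0],t[1],t[2]-.004,0,0],loss="soft_l1",f_scale=.001)
    h=cv2.minEnclosingCircle(Q[:,:2].astype(np.float32))
    print("tcp",t.round(4),"gap",s["finger_gap"].round(4),"N",len(Q),"disc-tcp",(b.x[:3]-t).round(4),"tilt",np.degrees(b.x[3:]).round(1),"encl-tcp",(np.array(h[0])-t[:2]).round(4),round(h[1],4),"ext",Q.min(0).round(3),Q.max(0).round(3))
E
python3 - <<'E'
from h import *
heldlid("scene6")
p=cv2.imread("pics/scene6.png"); cv2.imwrite("pics/c6.png",cv2.resize(p[80:260,180:380],None,fx=3,fy=3))
E
```

```text
Traceback (most recent call last):
  File "h.py", line 83, in heldlid
    print("tcp",t.round(4),"gap",s["finger_gap"].round(4),"N",len(Q),"disc-tcp",(b.x[:3]-t).round(4),"tilt",np.degrees(b.x[3:]).round(1),"encl-tcp",(np.array(h[0])-t[:2]).round(4),round(h[1],4),"ext",Q.min(0).round(3),Q.max(0).round(3))
                                 ^^^^^^^^^^^^^^^^^^^^^
AttributeError: 'float' object has no attribute 'round'
```

```bash
sed -i 's/s\["finger_gap"\].round(4)/round(s["finger_gap"],4)/' h.py
python3 - <<'E'
from h import *
heldlid("scene6")
p=cv2.imread("pics/scene6.png"); cv2.imwrite("pics/c6.png",cv2.resize(p[80:260,180:380],None,fx=3,fy=3))
E
```

```text
tcp [ 0.5202 -0.0962  0.1435] gap 0.0163 N 261 disc-tcp [ 0.0001  0.0014 -0.0043] tilt [-1.5  1.5] encl-tcp [0.0011 0.0025] 0.0303 ext [ 0.492 -0.116  0.131] [ 0.551 -0.064  0.153]
```

View pics/c6.png

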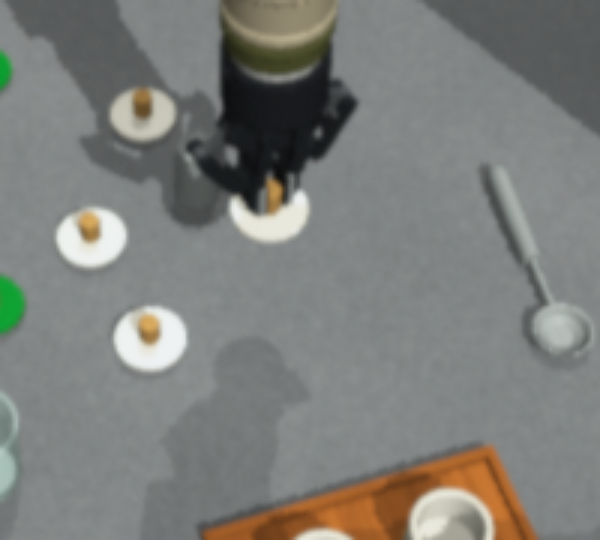

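Emit:
arm_command:
  moves: [-0.8,40,1,0,0,0,0,-0.8,58,2,0,0,0,0,-0.8,58,2,0,0,0,0,-0.8,58,2,0,0,0,0,-0.8,58,2,0,0,0,0,-0.8,52,2,0,0,0,0,-0.8,40,0.8,0,0,0,0,-0.8,0,0,30,0,0,0]

```text
clock: 24.92
tcp_pos: [0.5341, 0.2711, 0.1157]
orientation: [0.001, 0.705, 0.709, 0.002]
wrist_force: [0.2, 0.0, -1.3]
finger_gap: 0.0156
grip_force: 39.3
```

Emit:
arm_command:
  moves: [-0.8,0,0,25,0,0,0,-0.8,0,0,0,0,0,0,-0.8,0,0,0,0,0,0]

```text
clock: 25.3
tcp_pos: [0.5331, 0.2674, 0.0903]
orientation: [-0.0, 0.707, 0.707, -0.0]
wrist_force: [0.1, -0.0, 0.6]
finger_gap: 0.0163
grip_force: 39.3
```

Run:
```python
from h import *
heldlid("scene7")
findpots(save="8")
p=cv2.imread("pics/scene7.png"); cv2.imwrite("pics/c7.png",cv2.resize(p[200:350,260:440],None,fx=3,fy=3))
```

```text
tcp [0.5336 0.2675 0.091 ] gap 0.0162 N 282 disc-tcp [ 0.0012  0.0002 -0.0036] tilt [-3.7  4.2] encl-tcp [0.0018 0.0051] 0.0295 ext [0.506 0.263 0.077] [0.565 0.298 0.1  ]
scene [329. 257.] 0.98 z 0.048 0.0492 144 [0.5162 0.1705 0.0279]
scene [329. 257.] 0.98 z 0.056 0.0551 237 [0.5151 0.1694 0.0279]
scene [343. 310.] 0.6 z 0.048 0.0491 68 [0.532  0.2687 0.0304]
scene [343. 310.] 0.6 z 0.056 0.0552 116 [0.5322 0.2689 0.0289]
top [162. 217.] 0.84 z 0.048 0.0509 100 [0.5124 0.167  0.028 ]
top [162. 217.] 0.84 z 0.056 0.0543 160 [0.5125 0.1681 0.0279]
top [167. 179.] 0.76 z 0.048 0.0504 103 [0.6105 0.1509 0.0279]
top [167. 179.] 0.76 z 0.056 0.0545 150 [0.6111 0.1518 0.0278]
top [132. 210.] 0.45 z 0.056 0.0541 71 [0.5315 0.2694 0.0291]
```

View pics/c7.png

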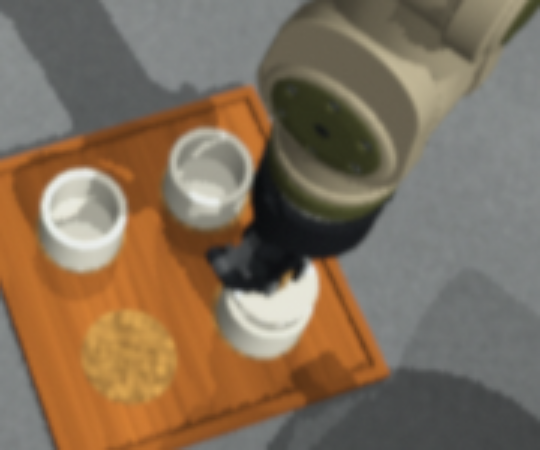

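Emit:
arm_command:
  moves: [-0.8,0.3,-1.2,10,0,0,0,-0.8,0,0,8,0,0,0,-0.8,0,0,0,0,0,0,-0.8,0,0,2,0,0,0,-0.8,0,0,2,0,0,0,-0.8,0,0,0,0,0,0]

```text
clock: 26.3
tcp_pos: [0.5318, 0.2677, 0.0682]
orientation: [0.0, 0.707, 0.707, -0.0]
wrist_force: [-0.4, 0.7, -1.4]
finger_gap: 0.0162
grip_force: 39.3
```

Emit:
arm_command:
  moves: [-0.8,0,0,1.5,0,0,0,-0.8,0,0,1,0,0,0,-0.8,0,0,0,0,0,0]

```text
clock: 26.68
tcp_pos: [0.532, 0.2678, 0.0665]
orientation: [0.0, 0.707, 0.707, 0.0]
wrist_force: [-1.9, -0.6, 5.0]
finger_gap: 0.016
grip_force: 39.8
```

Emit:
arm_command:
  moves: [-0.3,0,0,0,0,0,0,0,0,0,0,0,0,0,0,0,0,0,0,0,0,0,0,0,-40,0,0,0,0,0,0,-50,0,0,0,0,0,-55,8,-40,0,0,0,0,-60,16,0,0,0,0,0,-60,16,0,0,0,0]

```text
schema error: expected a multiple of 7 numbers
```

Emit:
arm_command:
  moves: [0,-60,16,0,0,0,0,0,-60,16,0,0,0,0,0,-60,16,0,0,0,0,0,-18,2,0,0,0,0,0,0,0,0,0,0,0]

```text
clock: 27.3
tcp_pos: [0.5819, 0.0688, 0.0656]
orientation: [-0.0, 0.708, 0.706, -0.0]
wrist_force: [-0.1, 0.3, -0.8]
finger_gap: 0.0424
grip_force: 0.0
```

Run:
```python
from h import *
findpots(save="9"); findlids(); print(get_state()["tcp_pos"])
for n in("scene","top"):
    p,d=read_camera(n); C=cloud(n,d); m=np.hypot(C[...,0]-.532,C[...,1]-.2689)<.027
    Q=C[m&(C[...,2]>.05)&(C[...,2]<.068)]; A=np.c_[Q[:,:2]-[.532,.2689],np.ones(len(Q))]; k=np.linalg.lstsq(A,Q[:,2],rcond=None)[0]
    print(n,len(Q),"lid plane z",k[2].round(4),"tilt",np.degrees(k[:2]).round(1))
p=cv2.imread("pics/scene9.png"); cv2.imwrite("pics/c9.png",cv2.resize(p[200:350,260:440],None,fx=3,fy=3))
```

```text
scene [342. 313.] 0.72 z 0.048 0.0483 70 [0.5318 0.2674 0.0309]
scene [331. 256.] 0.59 z 0.048 0.0494 154 [0.5162 0.1701 0.0278]
scene [331. 256.] 0.59 z 0.056 0.055 231 [0.5149 0.1692 0.0279]
scene [286. 270.] 0.57 z 0.048 0.0491 137 [0.6146 0.1545 0.0279]
scene [286. 270.] 0.57 z 0.056 0.0552 250 [0.6137 0.1533 0.0279]
scene (np.int64(211), np.int64(160)) 0.89 disc [ 0.6206 -0.2216] 0.0311 mean [ 0.6221 -0.2184] 0.0109 knob 40 [ 0.6232 -0.2181  0.0317] 293
scene (np.int64(226), np.int64(119)) 0.79 disc [ 0.5203 -0.3223] 0.0316 mean [ 0.5219 -0.3183] 0.0108 knob 33 [ 0.5217 -0.3188  0.0313] 251
scene (np.int64(230), np.int64(192)) 0.7 disc [ 0.623 -0.104] 0.0315 mean [ 0.6245 -0.1033] 0.0109 knob 44 [ 0.6247 -0.1026  0.0323] 338
scene (np.int64(348), np.int64(293)) 0.63 disc [0.5138 0.2506] 0.0399 mean [0.5056 0.2352] 0.0086 knob 0  341
top (np.int64(348), np.int64(220)) 0.89 disc [ 0.5188 -0.3223] 0.0298 mean [ 0.5183 -0.3219] 0.0101 knob 32 [ 0.5181 -0.3209  0.0328] 317
top (np.int64(308), np.int64(181)) 0.75 disc [ 0.6205 -0.2213] 0.0301 mean [ 0.6192 -0.2204] 0.0102 knob 32 [ 0.6185 -0.2201  0.0317] 304
[0.58167292 0.07098437 0.06580282]
scene 429 lid plane z 0.0608 tilt [-0.1  0.1]
top 130 lid plane z 0.0612 tilt [-1.1 -3.4]
```

View pics/c9.png

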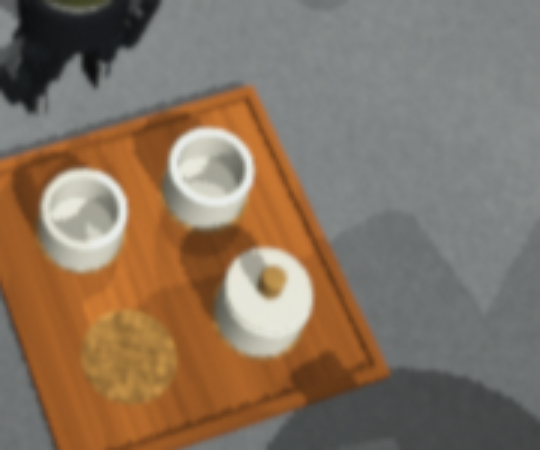

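The lid is seated, with its face at z 0.061 and about 0.1° tilt. My first batched call was refused because of a mistyped row, so the next call swept the gripper sideways at low height. Nothing was displaced: the pots and lid measure where they were. From here I'll send moves that depend on each other one at a time.

Emit:
arm_command:
  moves: [0,0,0,-50,0,0,0,0,0,0,-50,0,0,0,0,-50,11,0,0,0,0,0,-58,13,0,0,0,0,0,-58,14,0,0,0,0,0,-10.5,2.7,0,0,0,0,0,0,0,0,0,0,0,0,0,0,0,0,0,0]

```text
clock: 28.8
tcp_pos: [0.6223, -0.1051, 0.1657]
orientation: [-0.0, 0.706, 0.708, -0.0]
wrist_force: [-1.1, 0.0, -0.5]
finger_gap: 0.0427
grip_force: 0.0
```

Now down to TCP z about 0.016.

Emit:
arm_command:
  moves: [0,-0.4,0,50,0,0,0,0,0,0,50,0,0,0,0,0,0,35,0,0,0,0,0,0,14.5,0,0,0,0,0,0,0,0,0,0,0,0,0,0,0,0,0]

```text
clock: 29.55
tcp_pos: [0.6241, -0.107, 0.0182]
orientation: [0.001, 0.707, 0.708, 0.001]
wrist_force: [-0.2, 0.2, -0.7]
finger_gap: 0.0427
grip_force: 0.0
```

Emit:
arm_command:
  moves: [-0.4,0,0,0,0,0,0,-0.8,0,0,0,0,0,0,-0.8,0,0,0,0,0,0,-0.8,0,0,0,0,0,0,-0.8,0,0,0,0,0,0]
  newtons: 45

```text
clock: 30.18
tcp_pos: [0.6238, -0.1074, 0.018]
orientation: [0.001, 0.707, 0.707, 0.001]
wrist_force: [-0.6, 0.8, 6.5]
finger_gap: 0.0159
grip_force: 44.0
```

Emit:
arm_command:
  moves: [-0.8,0,0,-20,0,0,0,-0.8,0,0,-50,0,0,0,-0.8,0,0,-50,0,0,0,-0.8,0,0,-10,0,0,0,-0.8,0,0,0,0,0,0,-0.8,0,0,0,0,0,0]

```text
clock: 30.92
tcp_pos: [0.6215, -0.1068, 0.1442]
orientation: [-0.001, 0.707, 0.707, -0.001]
wrist_force: [0.2, -0.9, -1.1]
finger_gap: 0.0163
grip_force: 44.2
```

Run:
```python
from h import *
read_camera("top"); heldlid("s10")
```

```text
tcp [ 0.6215 -0.1068  0.1442] gap 0.0162 N 284 disc-tcp [ 0.0007  0.0013 -0.0037] tilt [-4.2 -1. ] encl-tcp [0.0002 0.0028] 0.0302 ext [ 0.592 -0.133  0.131] [ 0.651 -0.074  0.154]
```

Emit:
arm_command:
  moves: [-0.8,38,-1,0,0,0,0,-0.8,55,-2,0,0,0,0,-0.8,55,-2,0,0,0,0,-0.8,55,-2,0,0,0,0,-0.8,40,-2,0,0,0,0,-0.8,15.2,0,0,0,0,0,-0.8,0,0,0,0,0,0,-0.8,0,0,0,0,0,0]

```text
clock: 32.02
tcp_pos: [0.6136, 0.1498, 0.1458]
orientation: [0.0, 0.707, 0.707, -0.0]
wrist_force: [0.4, 0.2, 0.2]
finger_gap: 0.0161
grip_force: 44.2
```

Run:
```python
from h import *
heldlid("s11")
findpots(save="12"); print(get_state()["tcp_pos"])
```

```text
tcp [0.6137 0.1496 0.146 ] gap 0.0161 N 316 disc-tcp [-0.      0.0005 -0.0036] tilt [0.6 1.3] encl-tcp [0.0015 0.0038] 0.0292 ext [0.586 0.14  0.134] [0.644 0.181 0.156]
scene [326. 259.] 0.97 z 0.048 0.0492 155 [0.5164 0.1702 0.0279]
scene [326. 259.] 0.97 z 0.056 0.0549 234 [0.515  0.1693 0.0279]
scene [286. 277.] 0.83 z 0.048 0.0494 107 [0.615  0.1547 0.0274]
scene [286. 277.] 0.83 z 0.056 0.0551 166 [0.6136 0.1532 0.0278]
scene [341. 311.] 0.6 z 0.048 0.0488 71 [0.5322 0.2677 0.0307]
top [164. 218.] 0.63 z 0.048 0.0505 96 [0.512  0.1666 0.0279]
top [164. 218.] 0.63 z 0.056 0.0545 164 [0.5126 0.1678 0.0278]
top [172. 186.] 0.59 z 0.056 0.054 78 [0.6116 0.152  0.0281]
[0.61376702 0.14995774 0.14634009]
```

Emit:
arm_command:
  moves: [-0.8,2.2,-0.7,30,0,0,0,-0.8,0,0,30,0,0,0,-0.8,0,0,8,0,0,0,-0.8,0,0,0,0,0,0,-0.8,0,0,0,0,0,0]

```text
clock: 32.9
tcp_pos: [0.6139, 0.1533, 0.0797]
orientation: [0.001, 0.707, 0.707, 0.001]
wrist_force: [0.3, 1.1, -0.9]
finger_gap: 0.0163
grip_force: 44.2
```

Emit:
arm_command:
  moves: [-0.8,0,0,3,0,0,0,-0.8,0,0,0,0,0,0]

```text
clock: 33.15
tcp_pos: [0.6131, 0.1533, 0.0757]
orientation: [0.0, 0.707, 0.707, 0.0]
wrist_force: [0.5, 0.4, -1.5]
finger_gap: 0.0164
grip_force: 44.2
```

Emit:
arm_command:
  moves: [-0.8,-1.5,-0.5,0,0,0,0,-0.8,0,0,2,0,0,0,-0.8,0,0,2,0,0,0,-0.8,0,0,2,0,0,0,-0.8,0,0,0,0,0,0]

```text
clock: 33.78
tcp_pos: [0.6122, 0.1518, 0.069]
orientation: [-0.0, 0.707, 0.707, -0.0]
wrist_force: [-0.3, -1.2, -1.3]
finger_gap: 0.0161
grip_force: 44.2
```

Emit:
arm_command:
  moves: [-0.8,0,0,1,0,0,0,-0.8,0,0,1,0,0,0,-0.8,0,0,0,0,0,0]

```text
clock: 34.15
tcp_pos: [0.6125, 0.1519, 0.068]
orientation: [0.0, 0.707, 0.707, 0.0]
wrist_force: [-1.7, -0.2, 4.9]
finger_gap: 0.0165
grip_force: 44.7
```

Contact came at the expected seated height, so I'll release and rise.

Emit:
arm_command:
  moves: [-0.4,0,0,0,0,0,0,0,0,0,0,0,0,0,0,0,0,0,0,0,0,0,0,0,-30,0,0,0,0,0,0,-50,0,0,0,0,0,0,-40,0,0,0]

```text
clock: 34.9
tcp_pos: [0.6126, 0.1518, 0.1889]
orientation: [0.0, 0.707, 0.707, 0.0]
wrist_force: [0.6, -0.0, -0.6]
finger_gap: 0.0428
grip_force: 0.0
```

Emit:
arm_command:
  moves: [0,-55,2,0,0,0,0,0,-60,2,0,0,0,0,0,-60,2,0,0,0,0,0,-60,2,0,0,0,0,0,-60,0,0,0,0,0,0,-55,0,0,0,0,0,0,-23,0,0,0,0,0,0,0,0,0,0,0,0]

```text
clock: 35.9
tcp_pos: [0.6203, -0.2227, 0.1868]
orientation: [-0.0, 0.708, 0.706, -0.0]
wrist_force: [0.1, 0.2, 0.0]
finger_gap: 0.0427
grip_force: 0.0
```

```bash
cat >> h.py <<'E'
def seated(cs,R_=.027):
    for n in("scene","top"):
        p,d=read_camera(n); C=cloud(n,d)
        for c in cs:
            m=np.hypot(C[...,0]-c[0],C[...,1]-c[1])<R_
            Q=C[m&(C[...,2]>.05)&(C[...,2]<.070)]; A=np.c_[Q[:,:2]-c,np.ones(len(Q))]
            s=least_squares(lambda k:A@k-Q[:,2],[0,0,.06],loss="soft_l1",f_scale=.001).x
            print(n,c,len(Q),"lid plane z",s[2].round(4),"tilt",np.degrees(s[:2]).round(1))
E
python3 - <<'E'
from h import *
seated([(.532,.2689),(.6125,.1526)]); findpots(); findlids(("top",)); print(get_state()["tcp_pos"])
E
```

```text
scene (0.532, 0.2689) 437 lid plane z 0.0609 tilt [ 0.2 -0.1]
scene (0.6125, 0.1526) 391 lid plane z 0.0609 tilt [-0.1  0.2]
top (0.532, 0.2689) 290 lid plane z 0.0601 tilt [ 0.1 -0.2]
top (0.6125, 0.1526) 283 lid plane z 0.0595 tilt [ 0.  -0.3]
scene [343. 312.] 0.48 z 0.048 0.0487 73 [0.5323 0.2677 0.0306]
top [161. 219.] 0.84 z 0.048 0.0509 105 [0.5124 0.1669 0.0276]
top [161. 219.] 0.84 z 0.056 0.0543 161 [0.5126 0.1678 0.0278]
top (np.int64(124), np.int64(210)) 0.83 disc [0.5305 0.2734] 0.0399 mean [0.5207 0.2635] 0.0086 knob 0  302
top (np.int64(167), np.int64(175)) 0.77 disc [0.6293 0.1642] 0.0397 mean [0.6454 0.1722] 0.0086 knob 0  253
[ 0.62078226 -0.21989172  0.187516  ]
```

Emit:
arm_command:
  moves: [0,-0.8,0,50,0,0,0,0,0,0,55,0,0,0,0,0,0,45,0,0,0,0,0,0,19.5,0,0,0,0,0,0,0,0,0,0,0,0,0,0,0,0,0]

```text
clock: 37.05
tcp_pos: [0.6215, -0.222, 0.0191]
orientation: [0.001, 0.707, 0.707, 0.0]
wrist_force: [-0.4, -0.5, 0.1]
finger_gap: 0.0426
grip_force: 0.0
```

Emit:
arm_command:
  moves: [-0.4,0,0,0,0,0,0,-0.8,0,0,0,0,0,0,-0.8,0,0,0,0,0,0,-0.8,0,0,0,0,0,0,-0.8,0,0,0,0,0,0]

```text
clock: 37.67
tcp_pos: [0.6218, -0.2225, 0.0197]
orientation: [0.002, 0.707, 0.707, 0.001]
wrist_force: [-0.5, -0.0, 5.6]
finger_gap: 0.0158
grip_force: 44.1
```

Emit:
arm_command:
  moves: [-0.8,0,0,-20,0,0,0,-0.8,0,0,-50,0,0,0,-0.8,0,0,-50,0,0,0,-0.8,0,0,-10,0,0,0,-0.8,0,0,0,0,0,0,-0.8,0,0,0,0,0,0]

```text
clock: 38.42
tcp_pos: [0.6195, -0.2215, 0.1458]
orientation: [-0.002, 0.707, 0.707, -0.001]
wrist_force: [-0.2, 0.2, -1.3]
finger_gap: 0.0163
grip_force: 44.2
```

Run:
```python
from h import *
read_camera("top"); heldlid("s13")
```

```text
tcp [ 0.6194 -0.2215  0.1456] gap 0.0156 N 264 disc-tcp [ 0.0013  0.0019 -0.0045] tilt [-1.7  0.5] encl-tcp [0.0004 0.0021] 0.0318 ext [ 0.591 -0.25   0.131] [ 0.65  -0.188  0.154]
```

Emit:
arm_command:
  moves: [-0.8,40,-11,0,0,0,0,-0.8,55,-15,0,0,0,0,-0.8,58,-16,0,0,0,0,-0.8,58,-16,0,0,0,0,-0.8,58,-16,0,0,0,0,-0.8,55,-15,0,0,0,0,-0.8,45,-12,0,0,0,0,-0.8,20,-4.6,0,0,0,0]

```text
clock: 39.52
tcp_pos: [0.5129, 0.1692, 0.1466]
orientation: [-0.001, 0.706, 0.708, -0.001]
wrist_force: [0.7, -1.4, -1.4]
finger_gap: 0.0157
grip_force: 44.2
```

Emit:
arm_command:
  moves: [-0.8,0,0,0,0,0,0,-0.8,0,0,0,0,0,0,-0.8,0,0,0,0,0,0]

```text
clock: 39.9
tcp_pos: [0.515, 0.1659, 0.1474]
orientation: [-0.0, 0.707, 0.707, -0.0]
wrist_force: [0.6, -0.1, -0.9]
finger_gap: 0.0158
grip_force: 44.2
```

Run:
```python
from h import *
heldlid("s14"); findpots(save="15"); print(get_state()["tcp_pos"],get_state()["finger_gap"])
```

```text
tcp [0.515  0.166  0.1475] gap 0.0155 N 322 disc-tcp [ 0.0002 -0.0003 -0.0045] tilt [-0.8  0.3] encl-tcp [0.0007 0.0016] 0.0303 ext [0.486 0.149 0.133] [0.546 0.196 0.156]
scene [342. 310.] 0.69 z 0.048 0.0483 71 [0.5326 0.2678 0.0304]
scene [286. 283.] 0.6 z 0.048 0.0486 62 [0.6131 0.1528 0.03  ]
top [168. 222.] 0.66 z 0.056 0.055 83 [0.513  0.1684 0.0284]
[0.5149794  0.16637821 0.14776998] 0.015857789089470116
```

Emit:
arm_command:
  moves: [-0.8,1.3,-0.8,30,0,0,0,-0.8,0,0,30,0,0,0,-0.8,0,0,8,0,0,0,-0.8,0,0,0,0,0,0,-0.8,0,0,0,0,0,0,-0.8,0,0,0,0,0,0]

```text
clock: 40.9
tcp_pos: [0.5149, 0.1684, 0.0809]
orientation: [0.001, 0.707, 0.707, 0.001]
wrist_force: [0.2, -1.1, 0.6]
finger_gap: 0.0157
grip_force: 44.2
```

Emit:
arm_command:
  moves: [-0.8,-0.5,-0.7,2,0,0,0,-0.8,0,0,2,0,0,0,-0.8,0,0,2,0,0,0,-0.8,0,0,2,0,0,0,-0.8,0,0,0,0,0,0]

```text
clock: 41.52
tcp_pos: [0.513, 0.1677, 0.0715]
orientation: [-0.0, 0.707, 0.707, -0.0]
wrist_force: [0.1, -0.1, -0.6]
finger_gap: 0.0156
grip_force: 44.2
```

Emit:
arm_command:
  moves: [-0.8,0,0.3,1.2,0,0,0,-0.8,0,0,1,0,0,0,-0.8,0,0,0,0,0,0]

```text
clock: 41.9
tcp_pos: [0.5136, 0.1678, 0.0696]
orientation: [0.0, 0.707, 0.707, 0.0]
wrist_force: [0.1, 0.5, -0.0]
finger_gap: 0.0159
grip_force: 44.3
```

Emit:
arm_command:
  moves: [-0.8,0,0,0.8,0,0,0,-0.8,0,0,0,0,0,0]

```text
clock: 42.15
tcp_pos: [0.5137, 0.1678, 0.0696]
orientation: [0.0, 0.707, 0.707, 0.0]
wrist_force: [-3.2, -1.3, 5.8]
finger_gap: 0.0159
grip_force: 44.9
```

Seated at the expected height. I'll release, rise and move away, then check.

Emit:
arm_command:
  moves: [-0.4,0,0,0,0,0,0,0,0,0,0,0,0,0,0,0,0,0,0,0,0,0,0,0,-30,0,0,0,0,0,0,-50,0,0,0,0,0,0,-40,0,0,0]

```text
clock: 42.9
tcp_pos: [0.5137, 0.1678, 0.1903]
orientation: [0.0, 0.707, 0.707, 0.0]
wrist_force: [0.3, -0.2, 0.1]
finger_gap: 0.0425
grip_force: 0.0
```

Emit:
arm_command:
  moves: [0,-50,0,-20,0,0,0,0,-60,0,0,0,0,0,0,-60,0,0,0,0,0,0,-60,0,0,0,0,0,0,-60,0,0,0,0,0,0,-40,0,0,0,0,0,0,0,0,0,0,0,0,0,0,0,0,0,0,0]

```text
clock: 43.9
tcp_pos: [0.5134, -0.1619, 0.2085]
orientation: [-0.0, 0.707, 0.707, -0.0]
wrist_force: [-0.4, -0.4, -0.2]
finger_gap: 0.0425
grip_force: 0.0
```

Run:
```python
from h import *
cs=[(.532,.2689),(.6125,.1526),(.5138,.1685)]
seated(cs)
p,d=read_camera("scene"); t,dt=read_camera("top"); cv2.imwrite("pics/c16.png",np.hstack([p[60:380,130:430],t[90:300,90:400][:, :]]) if 0 else cv2.resize(p[80:370,130:420],None,fx=2,fy=2))
for n,dd in(("scene",d),("top",dt)):
    C=cloud(n,dd)
    for c in cs:
        m=np.hypot(C[...,0]-c[0],C[...,1]-c[1])<.045; Q=C[m&(abs(C[...,2]-.060)<.004)]; e=cv2.minEnclosingCircle(Q[:,:2].astype(np.float32)); print(n,c,"disc",np.round(e[0],4),round(e[1],4))
```

```text
scene (0.532, 0.2689) 440 lid plane z 0.0607 tilt [-0.   0.5]
scene (0.6125, 0.1526) 391 lid plane z 0.0608 tilt [ 0.1 -0.1]
scene (0.5138, 0.1685) 369 lid plane z 0.0608 tilt [ 0.6 -0.4]
top (0.532, 0.2689) 290 lid plane z 0.06 tilt [0.5 0.3]
top (0.6125, 0.1526) 288 lid plane z 0.06 tilt [ 0.7 -0.1]
top (0.5138, 0.1685) 298 lid plane z 0.0599 tilt [ 0.1 -0.1]
scene (0.532, 0.2689) disc [0.5314 0.2681] 0.0315
scene (0.6125, 0.1526) disc [0.6133 0.153 ] 0.0306
scene (0.5138, 0.1685) disc [0.5141 0.169 ] 0.0311
top (0.532, 0.2689) disc [0.5309 0.2668] 0.0307
top (0.6125, 0.1526) disc [0.6112 0.1527] 0.0311
top (0.5138, 0.1685) disc [0.5138 0.1685] 0.0306
```

View pics/c16.png

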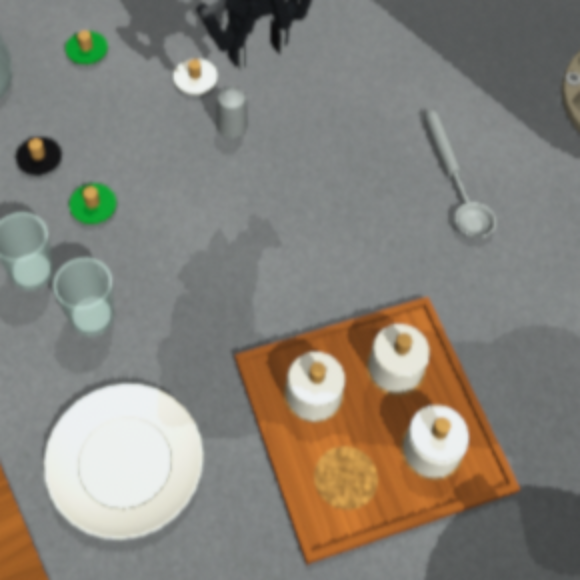

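All three pots stand on corks with level, seated lids: the faces read z 0.060–0.061 with at most 0.7° tilt. The shaker is still standing and the spare lid is untouched.

```bash
python3 -c "
from workcell import hand_in; print(hand_in())"
```

```text
the job is handed in; nothing more can be done
None
```

I handed the job in: all three pots found on the counter stand on cork inlays, each within about 2 mm of centre and with its lid seated and level, while the shaker, the spare lid and the look-alikes were left alone.

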